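# Lock the gauge pallet with the quarter-turn clamp key

### The job

Lock the pallet that carries the ring gauge: take the clamp key with the flat bar handle out of the storage stand, pass its T-foot down through the slot in the pallet until the collar sits flat on the plate, then give it a quarter turn so that the foot lies square across underneath the slot, and let go. Leave the round-knobbed locating pin in its place in the stand.

Things in the scene. Friction and masses are not known exactly. Their poses are not given: they have to be found in the camera images.
- t_key: Loose upright steel clamp key in a stand slot. Origin: underside of collar, on the axis; z up; x along bar handle and foot, which are parallel (half a turn is the same). Bar handle 60 x 14 x 24 mm, 20 to 44 above origin; neck 16 dia; collar 50 dia, 6 thick; shank 12 dia; T-foot 44 x 12 x 10 mm, 18 to 28 below origin. About 0.2 kg.
- locating_pin: Steel locating pin in the stand's other slot, not to be used: same collar and neck as the key, but a round knob 34 mm in diameter (20 to 44 mm above the origin) and a plain 12 mm shank 30 mm long, without a foot. Origin: underside of the collar, on the axis.
- pallet_slot (a point): Slot centre at the top face of the fixed 210 x 110 x 12 mm aluminium pallet, 55 mm above the bench. x along the slot (56 mm), y across (22 mm), z up. Open space 37 mm deep below, so the foot turns freely either way, no stop. Slot is 50 mm from pallet centre, along -x; ring gauge (58 dia, 18 high) on the pallet is centred 102 mm from the slot along +x.
- key_stand: Fixed black stand, 190 x 70 mm, top 50 mm above the bench; origin under its centre at bench level. Two identical through slots 56 x 22 mm along its x, centred at x = -45 and +45 mm; which holds the key varies. Collars rest on the top; lift the key 30 mm or more to clear it. Tall equipment fills the bench left of y = 0.15 m and beyond x = 0.3 m: come in from the robot's side.
Mind the look-alikes: they are no part of the job. Leave any green or pink look-alike of the t_key alone.

How it is judged:
On the way:
1. the key's foot has passed through the slot, not yet turned (horizontal distance between t_key and pallet_slot below 0.012 m and z of t_key in the frame of pallet_slot below 0.008 m and angle between the x axis of t_key and the x axis of pallet_slot, either way round below 0.5 rad), for 0.05 s.
At the end, for the whole second after the job is handed in: The clamp key stands upright (within 6 degrees) and at rest in the pallet's slot, its axis within 12 mm of the slot's centre, its collar seated on the plate (within 4 mm), and its handle and foot square across the slot within 17 degrees (horizontal distance between t_key and pallet_slot below 0.012 m and z of t_key in the frame of pallet_slot between -0.004 and 0.004 m and angle between the x axis of t_key and the y axis of pallet_slot, either way round below 0.3 rad and angle between t_key's own z axis and vertical below 0.1 rad and linear speed of t_key below 0.02 m/s); the robot touches nothing.
It fails at once if the locating pin is displaced by more than 20 mm (distance of locating_pin from where it was at the start of the episode above 0.02 m).
It also fails if it takes over 45 s, if anything falls off the work surface, if the arm or the gripper's body presses on something with over 40 N, if the wrist force passes 120 N, or if a joint passes its speed limit or range.

### The arm

A 7-joint arm with a two-finger parallel gripper is mounted at the origin on a cart in front of the work surface, level with it; the furniture and walls round the work are solid. World frame = base frame: x ahead of the robot, y to its left, z up, the work surface at z = 0. Lengths are in m, angles in rad, forces in N, time in s.
With the tool pointing down it reaches from about 0.425 to 0.925 m from the base axis. Payload 6.8 kg.
Tool frame: the origin (TCP) lies at the very end of the fingers, on their centre line; the grasp point (between the pads) lies 19 mm behind it; z points along the fingers, x is the direction in which the jaws open and shut, and the axes are right-handed (so a half turn about z gives the same grasp; the last joint's range is limited). The gripper opens to 85 mm and grips with 20 to 120 N. Pads are 22 mm wide; open, the fingers measure 114 mm over their backs; the gripper's body (76 mm by 85 mm) begins 54 mm behind the grasp point. The pads swing forward as they close: fully open they stand 13 mm farther back than shut.
Start: joints at [-1.446, 0.477, 0.022, 1.555, -0.011, 1.109, -0.083], TCP at [0.156, 0.657, 0.231] pointing down, gripper open.
Joint ranges: [-2.96, 2.96], [-0.34, 2.1], [-1.41, 1.46], [0.24, 2.44], [-1.37, 4.51], [0.17, 1.92], [-2.96, 2.96]. Speed limits (rad/s): [2.39, 2.39, 3.14, 3.14, 3.14, 3.14, 3.14].

### API

Orientations are given as a rotation vector (axis times angle).
In Python, from bench import get_obs, imaging, hand_in gives the robot as it stands.
- The arm moves only by the tool send_rows, never from a script. Its argument "motion" is a list of rows, each an object with "dp": the shift along the world's x, y, z in m, a list of three; "rot": the turn, a rotation vector about the world's x, y, z in rad, a list of three; "grip": the finger opening in m, from 0 to 0.0854. In form: [{"dp": [dx, dy, dz], "rot": [ax, ay, az], "grip": grip}, ...]. A call has 1 to 20 rows; each row shifts and turns the pose as measured when the row begins; what a row does not reach is not made up. A row lasts 1/8 s, in which the tool goes at most 62.5 mm and 10.7 degrees, less where a joint would pass 70% of its speed; a pose out of reach is approached as far as the arm can. A call is refused whole if a number of a shift passes 0.0625 or a number of a turn 0.188, either way. A call with a gripper value outside its range is refused whole. The fingers move at their own pace and stop on an object; "grip_force" is the grip in N (left out, the last holds). Time passes only in rows, so rows that do not move let the fingers close. It gives the time, the measured TCP pose, the force and the opening at its end, in the units of the state.
- get_obs(): the state, without advancing time (a new reading comes with each control period).
- imaging.grab_frame(name): name is "side" or "top"; returns a dict with "img" (384x512x3 uint8, red, green, blue), "fx", "fy", "cx", "cy" (pixels), "R" (3x3) and "t" (3): a world point X has camera coordinates R X + t. Camera axes: x right, y down, z forward; pixel columns grow to the right and rows downward; lengths in m; the calibration is good to about 2 mm. A picture is of the moment at which its call begins. There is no depth.
- hand_in(): hands the job in, once; it reports no verdict.
The state is a dict: "clock": time; "joints": joint angles; "qvel": joint speeds; "tau": joint torques, N m; "tcp_pos": TCP position; "orientation": TCP orientation; "contact_force": force on the tool from outside, world axes, zero at the start; "moment": the same for the moment, N m; "grip_width": finger opening in m.
Only numpy, scipy, OpenCV 4.12 (cv2) and the standard library are available. Lean on these libraries where they do the work, as an engineer would, in place of code of your own. Each camera call takes 0.05 s, during which the arm holds its last target. There are 200 camera calls.

## Working session

There is one attempt and no reset: what is moved stays moved. The work goes in short steps, Python scripts to look and compute and a tool call to move; the robot and the scene stay as the last step left them, time stands still between calls to the robot, and variables do not carry over. Pictures are saved under pics/ and viewed, about 8 in all and at most 12, crops included, and the job is handed in when it is done.

Besides the shell and the picture viewer there is one more tool, called after ">>>" in YAML: its name, and indented under it one key for each argument. send_rows: Moves the arm, as the interface text tells. Its arguments: {"type":"object","properties":{"motion":{"type":"array","items":{"type":"object","properties":{"dp":{"type":"array","items":{"type":"number"}},"rot":{"type":"array","items":{"type":"number"}},"grip":{"type":"number"}}}},"grip_force":{"type":"number"}},"required":["motion"]}

```bash
mkdir -p pics
cat > h.py <<'E'
import numpy as np, cv2, pickle
from bench import get_obs, imaging, hand_in
def grab(n,f):
    o=imaging.grab_frame(n); cv2.imwrite(f'pics/{f}.png',cv2.cvtColor(o['img'],cv2.COLOR_RGB2BGR)); pickle.dump(o,open(f'pics/{f}.pkl','wb')); return o
def load(f): return pickle.load(open(f'pics/{f}.pkl','rb'))
def ray(o,u,v):
    R=np.array(o['R']);t=np.array(o['t']); d=R.T@np.array([(u-o['cx'])/o['fx'],(v-o['cy'])/o['fy'],1]); return -R.T@t,d/np.linalg.norm(d)
def onz(o,u,v,z):
    c,d=ray(o,u,v); return c+d*(z-c[2])/d[2]
def proj(o,X):
    p=np.array(o['R'])@np.array(X)+np.array(o['t']); return o['fx']*p[0]/p[2]+o['cx'],o['fy']*p[1]/p[2]+o['cy']
E
python3 - <<'E'
from h import *
a=grab('top','t0');b=grab('side','s0')
for o in(a,b): print(ray(o,o['cx'],o['cy']),o['fx'])
print(get_obs())
im=np.hstack([cv2.imread('pics/t0.png'),cv2.imread('pics/s0.png')]);
E
```

```text
(array([ 0.41468849, -0.09584609,  0.90186115]), array([ 0.12621722,  0.01772704, -0.99184422])) 368.22250970197535
(array([0.74106211, 0.28079577, 0.82471514]), array([-0.22058034, -0.41124612, -0.88443255])) 439.46095818323204
{'clock': 0.1, 'joints': array([-1.44609716,  0.4777474 ,  0.02235999,  1.55634344, -0.01149871,
        1.10929848, -0.08311217]), 'qvel': array([ 0.00043769, -0.0010036 , -0.00172659, -0.004056  ,  0.00057084,
        0.00034648,  0.00055279]), 'tau': array([ 4.04892067e-03, -5.97765970e+01,  1.61349837e+00, -2.81953257e+01,
        1.28374199e-02,  5.04495096e-03,  1.25832946e-05]), 'tcp_pos': array([0.15562285, 0.65626975, 0.23040704]), 'orientation': array([ 2.46351715e+00,  1.94770568e+00, -1.92057700e-03]), 'contact_force': array([-0.22485857,  0.11253939, -0.17130069]), 'moment': array([-0.04304453,  0.04378518,  0.01397021]), 'grip_width': 0.08529244053709827}
```

View pics/t0.png

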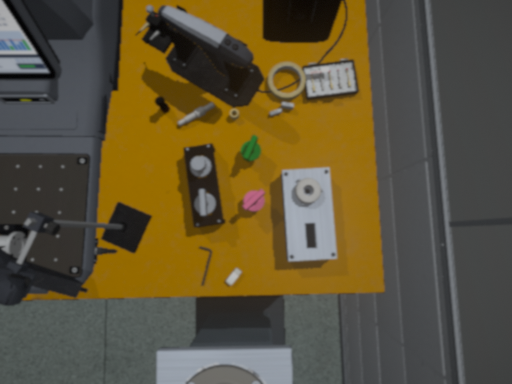

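View pics/s0.png

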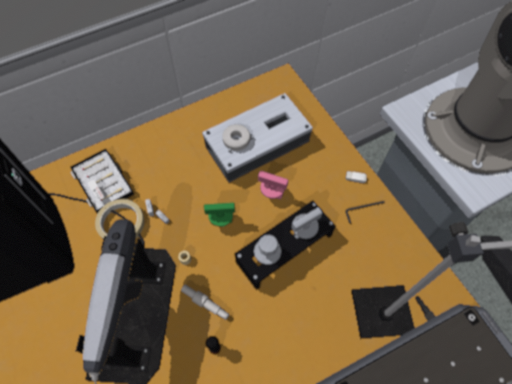

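Top view: black stand at (203,185), with a round-looking grey item at (200,165) and a bar-like grey one at (205,203). The look-alikes are green at (251,149) and pink (254,201). The pallet has its slot at (311,235) and the ring gauge at (308,191). I'll confirm with an enlarged crop and measure in the same step.

Run:
```python
from h import *
a=load('t0');b=load('s0')
A=cv2.imread('pics/t0.png')[130:275,175:345];B=cv2.imread('pics/s0.png')[85:290,195:345]
k=3
A=cv2.resize(A,None,fx=2.6,fy=2.6,interpolation=cv2.INTER_CUBIC);B=cv2.resize(B,None,fx=2.2,fy=2.2,interpolation=cv2.INTER_CUBIC)
H=max(A.shape[0],B.shape[0]);C=np.zeros((H,A.shape[1]+B.shape[1],3),np.uint8);C[:A.shape[0],:A.shape[1]]=A;C[:B.shape[0],A.shape[1]:]=B
cv2.imwrite('pics/crop0.png',C);print(C.shape)
def rects(o,name,masks):
    hsv=cv2.cvtColor(o['img'],cv2.COLOR_RGB2HSV)
    for lab,lo,hi,box,z,amin in masks:
        m=cv2.inRange(hsv,lo,hi);q=np.zeros_like(m);x0,y0,x1,y1=box;q[y0:y1,x0:x1]=m[y0:y1,x0:x1]
        for c in cv2.findContours(q,cv2.RETR_CCOMP,cv2.CHAIN_APPROX_NONE)[0]:
            if cv2.contourArea(c)<amin: continue
            w=np.array([onz(o,*p[0],z)[:2] for p in c],np.float32)*1000
            (cx,cy),(s,t),an=cv2.minAreaRect(w); bp=cv2.boxPoints(((cx,cy),(s,t),an)); e=bp[1]-bp[0] if np.linalg.norm(bp[1]-bp[0])>np.linalg.norm(bp[2]-bp[1]) else bp[2]-bp[1]
            print(name,lab,np.round(c.mean(0)[0]),'ctr mm',round(cx,1),round(cy,1),'size',round(s,1),round(t,1),'long ang',round(np.degrees(np.arctan2(e[1],e[0])),1))
rects(a,'top',[('stand',(0,0,0),(180,255,70),(178,138,228,232),.05,200),('grey',(0,0,90),(180,60,255),(185,145,222,222),.044+.05,30),('pallet',(0,0,90),(180,60,255),(275,160,345,268),.055,300),('slot',(0,0,0),(180,255,90),(298,215,325,256),.055,60)])
rects(b,'side',[('grey',(0,0,110),(180,60,255),(250,200,325,268),.094,30),('pallet',(0,0,140),(180,60,255),(200,90,316,180),.055,300),('slot',(0,0,0),(180,255,110),(255,105,295,135),.055,40)])
```

```text
(451, 772, 3)
top stand [203. 186.] ctr mm 531.7 36.1 size 190.8 71.9 long ang 7.7
top stand [204. 202.] ctr mm 491.9 34.9 size 63.3 54.0 long ang 44.1
top stand [200. 165.] ctr mm 579.6 42.4 size 56.2 53.3 long ang 44.2
top grey [205. 202.] ctr mm 488.4 24.2 size 42.2 57.6 long ang -1.5
top grey [201. 165.] ctr mm 572.8 34.7 size 48.4 41.1 long ang 44.2
top pallet [308. 214.] ctr mm 458.6 -205.7 size 211.2 113.6 long ang 1.8
top slot [310. 235.] ctr mm 410.2 -208.5 size 50.5 18.0 long ang 1.8
side grey [266. 250.] ctr mm 588.7 49.6 size 53.3 37.6 long ang 43.5
side grey [306. 217.] ctr mm 493.0 31.9 size 61.5 18.7 long ang 2.4
side pallet [257. 130.] ctr mm 463.2 -206.4 size 212.4 111.9 long ang 1.8
side slot [276. 121.] ctr mm 414.3 -206.7 size 50.8 17.0 long ang 2.5
```

View pics/crop0.png

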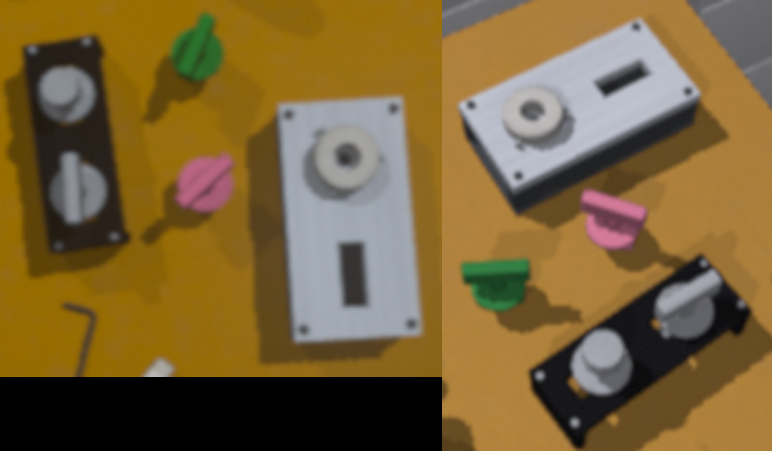

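The crop confirms it. The nearer grey item at (205,203) has the flat bar and is the key. The far one at (200,165) has a round knob and is the pin. Before moving I'll refine the bar pose and check the tall pole at (128,227)–(35,222) in the top view, which lies near the swing path.

Run:
```python
from h import *
a=load('t0');b=load('s0')
def tri(p,q):
    c1,d1=ray(a,*p);c2,d2=ray(b,*q);A=np.stack([d1,-d2],1);s=np.linalg.lstsq(A,c2-c1,rcond=None)[0];x,y=c1+s[0]*d1,c2+s[1]*d2
    return np.round((x+y)/2,3),round(np.linalg.norm(x-y),4)
print('clamp',tri((36,224),(464,246)),'base',onz(a,128,227,0))
print('tcp in top',proj(a,get_obs()['tcp_pos']),'side',proj(b,get_obs()['tcp_pos']))
for th in (150,165,180,195):
  for o,n,box in((a,'top',(190,180,222,222)),(b,'side',(285,200,325,240))):
    g=cv2.cvtColor(o['img'],cv2.COLOR_RGB2HSV);x0,y0,x1,y1=box
    m=np.zeros(g.shape[:2],np.uint8);m[y0:y1,x0:x1]=cv2.inRange(g,(0,0,th),(180,60,255))[y0:y1,x0:x1]
    cs=[c for c in cv2.findContours(m,cv2.RETR_EXTERNAL,cv2.CHAIN_APPROX_NONE)[0] if cv2.contourArea(c)>20]
    for c in cs:
      w=np.array([onz(o,*p[0],.094)[:2] for p in c],np.float32)*1000;(cx,cy),s,_=cv2.minAreaRect(w);ww=w-w.mean(0);e=np.linalg.svd(ww)[2][0]
      print(n,th,round(cx,1),round(cy,1),np.round(s),round(np.degrees(np.arctan(e[1]/e[0])),1))
print('expected bar px', proj(a,(.487,.030,.094)),proj(b,(.487,.03,.094)))
g=cv2.resize(cv2.imread('pics/t0.png')[180:384,0:160],None,fx=3,fy=3,interpolation=cv2.INTER_CUBIC)[:600]
cv2.imwrite('pics/pole.png',g)
```

```text
clamp (array([0.44 , 0.239, 0.353]), np.float64(0.0051)) base [0.44041316 0.22942123 0.        ]
tcp in top (np.float64(-163.27616235371218), np.float64(393.7622184443637)) side (np.float64(861.7721467309152), np.float64(474.1369534719661))
side 150 492.9 32.2 [56. 12.] 1.5
side 165 492.6 32.7 [55.  8.] 2.6
expected bar px (np.float64(202.90097885074482), np.float64(202.62178470375267)) (np.float64(308.19122624137833), np.float64(214.24886670987516))
```

View pics/pole.png

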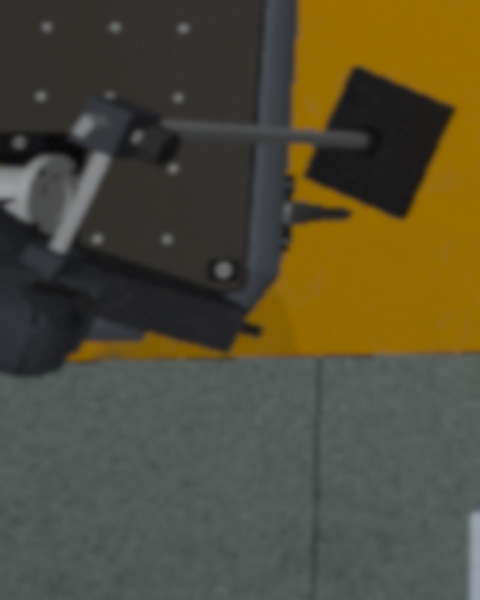

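The pole stands at about (0.44, 0.24), 0.35 m tall, with a boom and a dark instrument reaching toward the robot, right in the direct swing. I'll rise well above it first, then swing over.

>>> send_rows:
  motion:
    - {"dp": [0, 0, 0.05], "rot": [0, 0, 0], "grip": 0.06}
    - {"dp": [0, 0, 0.06], "rot": [0, 0, 0], "grip": 0.06}
    - {"dp": [0, 0, 0.06], "rot": [0, 0, 0], "grip": 0.06}
    - {"dp": [0, 0, 0.06], "rot": [0, 0, 0], "grip": 0.06}
    - {"dp": [0, 0, 0.06], "rot": [0, 0, 0], "grip": 0.06}
    - {"dp": [0, 0, 0.06], "rot": [0, 0, 0], "grip": 0.06}
    - {"dp": [0, 0, 0.06], "rot": [0, 0, 0], "grip": 0.06}

```text
clock: 0.98
tcp_pos: [0.1518, 0.6443, 0.6217]
orientation: [-2.458, -1.951, -0.003]
contact_force: [2.5, 0.8, -1.3]
grip_width: 0.0598
```

Run:
```python
from h import *
a=load('t0');b=load('s0')
for q in((480,244.5),(495,244),(511,243)):
  best=None
  for s in np.linspace(0,1.2,60):
    p=(36-16*s,222+41*s)
    c1,d1=ray(a,*p);c2,d2=ray(b,*q);A=np.stack([d1,-d2],1);k=np.linalg.lstsq(A,c2-c1,rcond=None)[0];x,y=c1+k[0]*d1,c2+k[1]*d2
    g=np.linalg.norm(x-y)
    if best is None or g<best[0]: best=(g,p,(x+y)/2)
  print(q,best)
for X in[(.37,.27,.35),(.37,.27,.25),(.3,.35,.2),(.3,.35,.3)]: print(X,proj(a,X),proj(b,X))
print(get_obs()['joints'])
```

```text
(480, 244.5) (np.float64(0.00020385107230342658), (np.float64(32.094915254237286), np.float64(232.00677966101694)), array([0.4266202 , 0.24549503, 0.35486653]))
(495, 244) (np.float64(0.00022363052417973702), (np.float64(27.538983050847456), np.float64(243.6813559322034)), array([0.40949897, 0.25306221, 0.35235843]))
(511, 243) (np.float64(0.00016540018809875408), (np.float64(22.65762711864407), np.float64(256.1898305084746)), array([0.39112467, 0.26080692, 0.35030567]))
(0.37, 0.27, 0.35) (np.float64(15.977159664421947), np.float64(270.69561654114443)) (np.float64(530.4172042285031), np.float64(241.4139955093966))
(0.37, 0.27, 0.25) (np.float64(53.490495626727125), np.float64(265.1021336805541)) (np.float64(489.0571424770335), np.float64(268.73950085436843))
(0.3, 0.35, 0.2) (np.float64(24.504610026579854), np.float64(301.9663433321811)) (np.float64(549.4679275111155), np.float64(304.84137082357597))
(0.3, 0.35, 0.3) (np.float64(-15.198529452484962), np.float64(313.3534626090394)) (np.float64(598.7769233646457), np.float64(284.8797836473411))
[-1.60573088  0.41291477  0.33356505  0.82695535 -0.14171133  1.91504518
 -0.004861  ]
```

>>> send_rows:
  motion:
    - {"dp": [0.043, -0.044, 0], "rot": [0, 0, 0], "grip": 0.06}
    - {"dp": [0.043, -0.044, 0], "rot": [0, 0, 0], "grip": 0.06}
    - {"dp": [0.043, -0.044, 0], "rot": [0, 0, 0], "grip": 0.06}
    - {"dp": [0.042, -0.044, 0], "rot": [0, 0, 0], "grip": 0.06}
    - {"dp": [0.04, -0.045, 0], "rot": [0, 0, 0], "grip": 0.06}

```text
clock: 1.6
tcp_pos: [0.3619, 0.4211, 0.6217]
orientation: [-2.446, -1.966, -0.008]
contact_force: [0.8, 0.7, -0.1]
grip_width: 0.0599
```

```bash
python3 -c "
from h import *
o=get_obs();print(o['joints'],o['tcp_pos'],o['orientation'],o['contact_force'])"
```

```text
[-1.31219821  0.17408992  0.43975406  1.14294673 -0.0793586   1.83439482
  0.4545187 ] [0.36194107 0.42114945 0.6217093 ] [-2.44575951 -1.96557125 -0.00776844] [ 0.83289142  0.66741266 -0.05360057]
```

>>> send_rows:
  motion:
    - {"dp": [0.036, -0.048, 0], "rot": [0, 0, 0.04], "grip": 0.06}
    - {"dp": [0.032, -0.05, 0], "rot": [0, 0, 0.04], "grip": 0.06}
    - {"dp": [0.026, -0.054, 0], "rot": [0, 0, 0.04], "grip": 0.06}
    - {"dp": [0.018, -0.056, 0], "rot": [0, 0, 0.04], "grip": 0.06}
    - {"dp": [0.01, -0.058, 0], "rot": [0, 0, 0.04], "grip": 0.06}
    - {"dp": [0.003, -0.058, 0], "rot": [0, 0, 0.04], "grip": 0.06}
    - {"dp": [0.002, -0.05, 0], "rot": [0, 0, 0.04], "grip": 0.06}
    - {"dp": [0, -0.02, -0.03], "rot": [0, 0, 0], "grip": 0.06}

```text
clock: 2.6
tcp_pos: [0.4929, 0.0085, 0.5891]
orientation: [-2.148, -2.29, -0.002]
contact_force: [0.9, -0.3, -0.1]
grip_width: 0.0596
```

```bash
python3 -c "
from h import *
o=get_obs();print(o['joints'],o['tcp_pos'],o['orientation'],o['contact_force'])"
```

```text
[-0.82180627  0.01575445  0.70779997  1.37372162 -0.01305968  1.75615307
  1.51804618] [0.49292429 0.00852415 0.58908367] [-2.1480768  -2.28950916 -0.0023114 ] [ 0.86461668 -0.31600307 -0.12663484]
```

>>> send_rows:
  motion:
    - {"dp": [0, 0.01, -0.04], "rot": [0, 0, 0], "grip": 0.06}
    - {"dp": [0, 0.01, -0.06], "rot": [0, 0, 0], "grip": 0.06}
    - {"dp": [0, 0.004, -0.06], "rot": [0, 0, 0], "grip": 0.06}
    - {"dp": [0, 0, -0.06], "rot": [0, 0, 0], "grip": 0.06}
    - {"dp": [0, 0, -0.06], "rot": [0, 0, 0], "grip": 0.06}
    - {"dp": [0, 0, -0.06], "rot": [0, 0, 0], "grip": 0.06}
    - {"dp": [0, 0, -0.05], "rot": [0, 0, 0], "grip": 0.06}
    - {"dp": [0, 0, -0.03], "rot": [0, 0, 0], "grip": 0.06}
    - {"dp": [0, 0, 0], "rot": [0, 0, 0], "grip": 0.06}

```text
clock: 3.72
tcp_pos: [0.4868, 0.0289, 0.1541]
orientation: [-2.153, -2.281, -0.001]
contact_force: [-0.2, -0.6, 0.2]
grip_width: 0.0596
```

```bash
python3 -c "
from h import *
o=get_obs();print(o['joints'],o['tcp_pos'],o['orientation'],o['contact_force'])
s=grab('side','s1');t=grab('top','t1');p=o['tcp_pos'];print(proj(s,p),proj(t,p))
A=cv2.imread('pics/s1.png')[110:310,210:410];B=cv2.imread('pics/t1.png')[110:260,160:310]
C=np.hstack([cv2.resize(A,(400,400),interpolation=2),cv2.resize(B,(400,400),interpolation=2)]);cv2.imwrite('pics/c1.png',C)"
```

```text
[-0.71997622  0.31246603  0.64497637  2.10046682 -0.26415875  0.80922589
  1.71520372] [0.4868015  0.02886149 0.15407527] [-2.15255638e+00 -2.28111921e+00 -7.66372464e-04] [-0.22723923 -0.61465107  0.18717543]
(np.float64(311.87583261518967), np.float64(198.78728811443847)) (np.float64(198.87277696308365), np.float64(200.2057987207782))
```

View pics/c1.png

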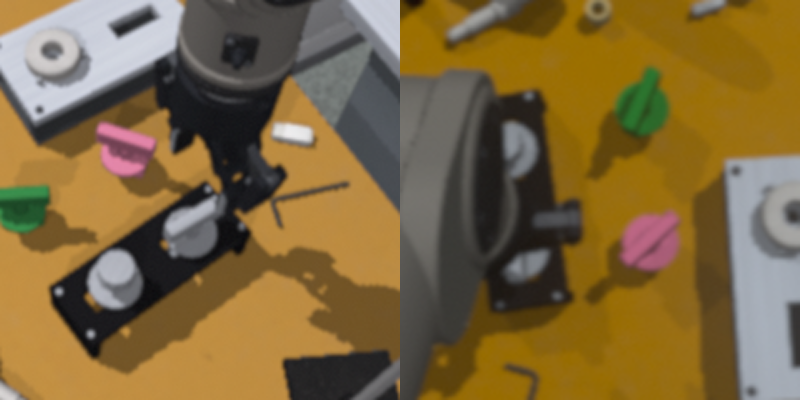

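The gripper stands open straight above the key's bar, with one finger on each side of it, and clear of the pin and the look-alikes. I'll go down and grip.

>>> send_rows:
  motion:
    - {"dp": [0.004, 0.003, -0.03], "rot": [0, 0, 0], "grip": 0.06}
    - {"dp": [0.001, 0, -0.03], "rot": [0, 0, 0], "grip": 0.06}
    - {"dp": [0, 0, -0.018], "rot": [0, 0, 0], "grip": 0.06}
    - {"dp": [0, 0, -0.008], "rot": [0, 0, 0], "grip": 0.06}
    - {"dp": [0, 0, 0], "rot": [0, 0, 0], "grip": 0.06}

```text
clock: 4.45
tcp_pos: [0.5025, 0.0348, 0.0774]
orientation: [2.15, 2.283, 0.035]
contact_force: [0.1, 0.5, -0.8]
grip_width: 0.0602
```

```bash
python3 -c "
from h import *
o=get_obs();print(o['joints'],o['tcp_pos'],o['orientation'],o['contact_force'])"
```

```text
[-0.62269985  0.45624276  0.5430403   2.13061145 -0.41262473  0.63339952
  1.83924921] [0.5025133  0.03477995 0.07738144] [2.14973298 2.28341039 0.03471322] [ 0.0765819   0.47822109 -0.76598213]
```

```bash
cat >> h.py <<'E'
from scipy.spatial.transform import Rotation as Ro
def err(yawdeg,xyz):
    o=get_obs();f=np.radians(yawdeg);x=np.array([np.cos(f),np.sin(f),0]);z=np.array([0,0,-1.]);D=np.stack([x,np.cross(z,x),z],1)
    R=Ro.from_rotvec(o['orientation']);j=R.as_matrix()[:,0];yaw=np.degrees(np.arctan2(j[1],j[0]))
    d=(Ro.from_matrix(D)*R.inv()).as_rotvec();print('dp',np.round(np.array(xyz)-o['tcp_pos'],4),'rot',np.round(d,3),'yaw',round(yaw,1),'F',np.round(o['contact_force'],1),'w',round(o['grip_width'],4),'q',np.round(o['joints'],2),'t',o['clock'])
E
python3 -c "
from h import *
err(92.5,(.492,.032,.067))"
```

```text
dp [-0.0105 -0.0028 -0.0104] rot [-0.012  0.019 -0.017] yaw 93.5 F [ 0.1  0.5 -0.8] w 0.0602 q [-0.62  0.46  0.54  2.13 -0.41  0.63  1.84] t 4.45
```

>>> send_rows:
  motion:
    - {"dp": [-0.01, -0.003, -0.005], "rot": [-0.012, 0.019, -0.017], "grip": 0.06}
    - {"dp": [0, 0, -0.004], "rot": [0, 0, 0], "grip": 0.06}
    - {"dp": [0, 0, 0], "rot": [0, 0, 0], "grip": 0.06}

```text
clock: 4.82
tcp_pos: [0.4932, 0.032, 0.0699]
orientation: [2.173, 2.267, 0.003]
contact_force: [0.8, 0.6, 0.5]
grip_width: 0.06
```

```bash
python3 -c "
from h import *
err(92.5,(.492,.032,.067))"
```

```text
dp [-0.0012 -0.     -0.0029] rot [-0.001  0.002  0.001] yaw 92.4 F [0.8 0.6 0.5] w 0.06 q [-0.63  0.47  0.55  2.14 -0.41  0.63  1.82] t 4.825
```

>>> send_rows:
  motion:
    - {"dp": [0, 0, -0.003], "rot": [0, 0, 0], "grip": 0.03}
    - {"dp": [0, 0, 0], "rot": [0, 0, 0], "grip": 0.01}
    - {"dp": [0, 0, 0], "rot": [0, 0, 0], "grip": 0.005}
    - {"dp": [0, 0, 0], "rot": [0, 0, 0], "grip": 0.005}
    - {"dp": [0, 0, 0], "rot": [0, 0, 0], "grip": 0.005}
    - {"dp": [0, 0, 0], "rot": [0, 0, 0], "grip": 0.005}
  grip_force: 60

```text
clock: 5.58
tcp_pos: [0.4936, 0.0321, 0.0671]
orientation: [2.173, 2.267, 0.004]
contact_force: [0.8, -0.2, 0.4]
grip_width: 0.0132
```

```bash
python3 -c "
from h import *
err(92.5,(.492,.032,.067))"
```

```text
dp [-0.0016 -0.0001 -0.0001] rot [-0.001  0.003  0.001] yaw 92.4 F [ 0.8 -0.2  0.4] w 0.0132 q [-0.63  0.47  0.54  2.14 -0.42  0.62  1.83] t 5.575
```

>>> send_rows:
  motion:
    - {"dp": [0, 0, 0.02], "rot": [0, 0, 0], "grip": 0.005}
    - {"dp": [0, 0, 0.03], "rot": [0, 0, 0], "grip": 0.005}
    - {"dp": [0, 0, 0.04], "rot": [0, 0, 0], "grip": 0.005}
    - {"dp": [0, 0, 0.02], "rot": [0, 0, 0], "grip": 0.005}
    - {"dp": [-0.01, -0.04, 0], "rot": [0, 0, 0], "grip": 0.005}
    - {"dp": [-0.01, -0.05, 0], "rot": [0, 0, 0], "grip": 0.005}
    - {"dp": [-0.01, -0.03, 0], "rot": [0, 0, 0], "grip": 0.005}
    - {"dp": [0, 0, 0], "rot": [0, 0, 0], "grip": 0.005}

```text
clock: 6.58
tcp_pos: [0.459, -0.0909, 0.1781]
orientation: [-2.171, -2.269, 0.003]
contact_force: [0.4, 0.6, -2.9]
grip_width: 0.0129
```

```bash
python3 -c "
from h import *
err(91.8,(.412,-.2076,.15))
o=get_obs();s=grab('side','s2');t=grab('top','t2');p=o['tcp_pos'];u=proj(s,p);v=proj(t,p);print(u,v)
def cr(f,u,h):
  x,y=int(u[0])-h,int(u[1])-h+10;print('crop origin',x,y);I=cv2.copyMakeBorder(cv2.imread(f),0,99,0,99,0);return cv2.resize(I[max(y,0):y+2*h,max(0,x):x+2*h],(400,400),interpolation=2)
cv2.imwrite('pics/c2.png',np.hstack([cr('pics/s2.png',u,50),cr('pics/t2.png',v,50)]))"
```

```text
dp [-0.047  -0.1167 -0.0281] rot [ 0.    -0.002 -0.013] yaw 92.5 F [ 0.4  0.6 -2.9] w 0.0129 q [-0.57  0.24  0.74  2.13 -0.22  0.85  1.91] t 6.575
(np.float64(290.80162041153096), np.float64(133.82085238217678)) (np.float64(257.6600465025778), np.float64(211.53484010581056))
crop origin 240 93
crop origin 207 171
```

View pics/c2.png

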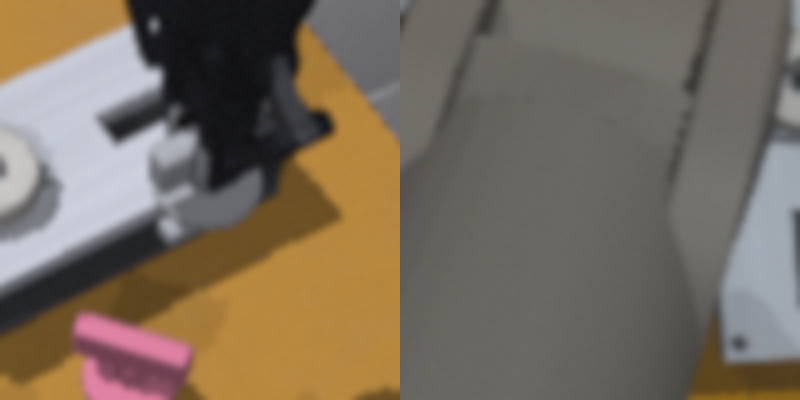

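```bash
python3 -c "
from h import *
s=load('s2')
I=cv2.imread('pics/s2.png')[118:160,268:318];I=cv2.convertScaleAbs(cv2.resize(I,None,fx=14,fy=14,interpolation=cv2.INTER_CUBIC),alpha=1.2)
for k in range(0,50,10): cv2.putText(I,str(268+k),(k*14,10),0,.4,(0,0,255))
for k in range(0,42,6): cv2.putText(I,str(118+k),(0,k*14+5),0,.4,(0,0,255))
cv2.imwrite('pics/c3.png',I)
p=np.array([.459,-.0909,.1781])
for n,d in dict(barend_t=(.03,0,.027),barend_b=(.03,0,.003),footend_b=(.022,0,-.045),footend_t=(.022,0,-.035),coll_y=(0,.025,-.017)).items():print(n,np.round(proj(s,p+d),1))"
```

```text
barend_t [277.  131.5]
barend_b [276.4 139.5]
footend_b [278.8 152.6]
footend_t [279.1 149.6]
coll_y [297.2 149.3]
```

View pics/c3.png

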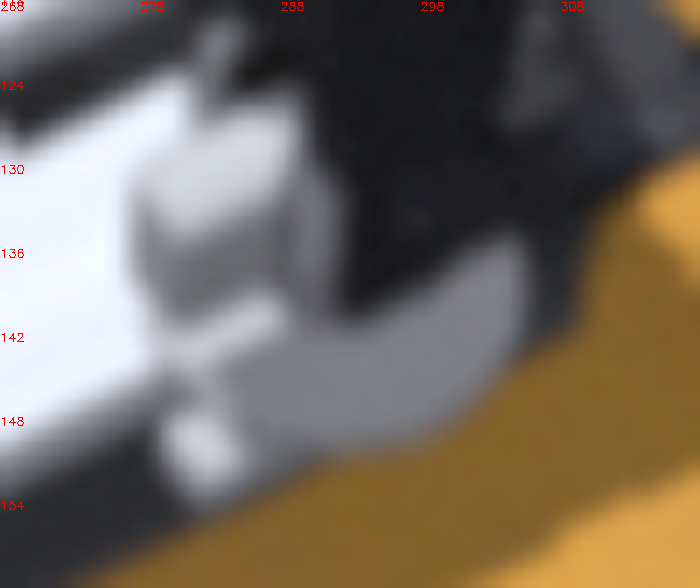

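```bash
python3 -c "
from h import *
s=load('s2');p=np.array([.459,-.0909,.1781])
for u,v,dz,dx in((279.3,133,.027,.03),(279,140,.003,.03),(282.3,153.2,-.045,.022),(281.5,148.5,-.035,.022)):
  print(np.round(onz(s,u,v,p[2]+dz)-p-(dx,0,dz),4))
"
```

```text
[-0.0018  0.0046  0.    ]
[-0.0036  0.0031  0.    ]
[-0.005   0.0043 -0.    ]
[-0.0051  0.      0.    ]
```

>>> send_rows:
  motion:
    - {"dp": [-0.014, -0.04, -0.005], "rot": [0, 0, 0], "grip": 0.005}
    - {"dp": [-0.014, -0.04, -0.01], "rot": [0, 0, 0], "grip": 0.005}
    - {"dp": [-0.01, -0.03, -0.01], "rot": [0, 0, 0], "grip": 0.005}
    - {"dp": [-0.004, -0.008, -0.01], "rot": [0, 0, 0], "grip": 0.005}
    - {"dp": [0, 0, -0.01], "rot": [0, 0, 0], "grip": 0.005}
    - {"dp": [0, 0, 0], "rot": [0, 0, 0], "grip": 0.005}

```text
clock: 7.42
tcp_pos: [0.4217, -0.2012, 0.1308]
orientation: [-2.148, -2.29, -0.0]
contact_force: [0.2, 0.0, -3.4]
grip_width: 0.0133
```

```bash
python3 -c "
from h import *
err(92.3,(.417,-.209,.11))"
```

```text
dp [-0.0047 -0.0078 -0.0208] rot [-0.002 -0.001 -0.024] yaw 93.7 F [ 0.2  0.  -3.4] w 0.0133 q [-0.29  0.34  0.72  2.17 -0.33  0.75  2.29] t 7.425
```

>>> send_rows:
  motion:
    - {"dp": [-0.005, -0.008, -0.01], "rot": [-0.002, -0.001, -0.025], "grip": 0.005}
    - {"dp": [0, 0, -0.006], "rot": [0, 0, 0], "grip": 0.005}
    - {"dp": [0, 0, 0], "rot": [0, 0, 0], "grip": 0.005}

```text
clock: 7.8
tcp_pos: [0.4176, -0.2081, 0.1139]
orientation: [2.175, 2.266, 0.0]
contact_force: [-0.5, -0.4, -2.6]
grip_width: 0.0129
```

```bash
python3 -c "
from h import *
err(92.3,(.417,-.209,.11))
s=grab('side','s3')
I=cv2.imread('pics/s3.png')[92:142,246:306];I=cv2.convertScaleAbs(cv2.resize(I,None,fx=12,fy=12,interpolation=cv2.INTER_CUBIC),alpha=1.1)
for k in range(0,60,10): cv2.putText(I,str(246+k),(k*12,10),0,.4,(0,0,255))
for k in range(0,50,6): cv2.putText(I,str(92+k),(0,k*12+5),0,.4,(0,0,255))
cv2.imwrite('pics/c4.png',I)
p=get_obs()['tcp_pos']
for n,d in dict(footend_b=(.022-.004,0,-.045),footend_t=(.022-.004,0,-.035)).items():print(n,np.round(proj(s,p+d),1))
for x in(-28,28):
  for y in(-11,11): print(np.round(proj(s,(.414+x/1e3,-.2067+y/1e3,.055)),1))"
```

```text
dp [-0.0006 -0.0009 -0.0039] rot [ 0.     0.    -0.001] yaw 92.3 F [-0.5 -0.4 -2.6] w 0.0129 q [-0.25  0.37  0.7   2.18 -0.37  0.71  2.31] t 7.8
footend_b [267.8 119.8]
footend_t [267.9 116.9]
[285.1 111.9]
[290.3 119. ]
[262.9 121.9]
[267.9 129.1]
```

View pics/c4.png

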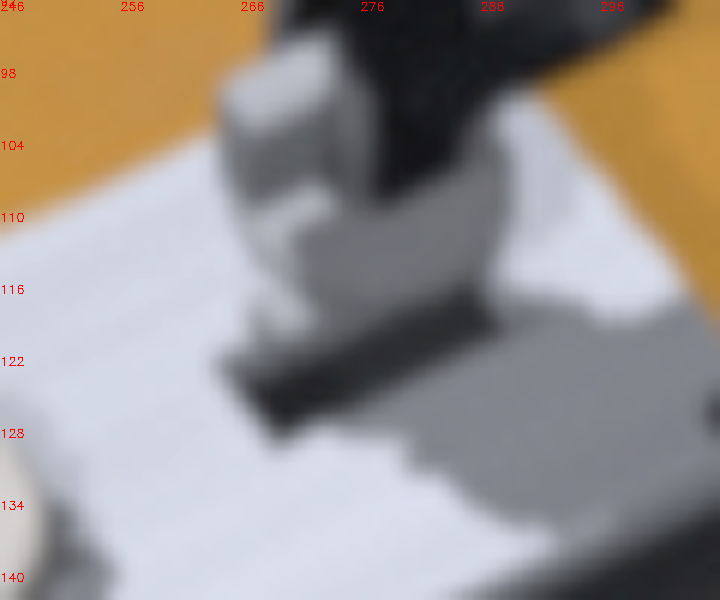

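The foot hangs straight over the slot: foot end at about (268,120), slot's near corners at (263,122) and (268,129), all as predicted. I'll lower it now.

>>> send_rows:
  motion:
    - {"dp": [-0.001, 0, -0.01], "rot": [0, 0, 0], "grip": 0.005}
    - {"dp": [0, 0, -0.008], "rot": [0, 0, 0], "grip": 0.005}
    - {"dp": [0, 0, -0.006], "rot": [0, 0, 0], "grip": 0.005}
    - {"dp": [0, 0, 0], "rot": [0, 0, 0], "grip": 0.005}

```text
clock: 8.35
tcp_pos: [0.4169, -0.208, 0.0885]
orientation: [2.175, 2.266, 0.001]
contact_force: [0.2, 0.5, -2.3]
grip_width: 0.0129
```

```bash
python3 -c "
from h import *
err(92.3,(.417,-.208,.074))"
```

```text
dp [ 0.0001  0.     -0.0145] rot [ 0.     0.001 -0.001] yaw 92.4 F [ 0.2  0.5 -2.3] w 0.0129 q [-0.21  0.41  0.66  2.2  -0.42  0.65  2.36] t 8.35
```

>>> send_rows:
  motion:
    - {"dp": [0, 0, -0.006], "rot": [0, 0, 0], "grip": 0.005}
    - {"dp": [0, 0, -0.005], "rot": [0, 0, 0], "grip": 0.005}
    - {"dp": [0, 0, -0.003], "rot": [0, 0, 0], "grip": 0.005}
    - {"dp": [0, 0, 0], "rot": [0, 0, 0], "grip": 0.005}

```text
clock: 8.85
tcp_pos: [0.4171, -0.2082, 0.0737]
orientation: [2.174, 2.266, 0.001]
contact_force: [0.2, 0.2, -2.1]
grip_width: 0.0131
```

```bash
python3 -c "
from h import *
err(92.3,(.417,-.208,.0725))"
```

```text
dp [-0.0001  0.0002 -0.0012] rot [ 0.     0.001 -0.001] yaw 92.4 F [ 0.2  0.2 -2.1] w 0.0131 q [-0.18  0.44  0.63  2.21 -0.45  0.62  2.39] t 8.85
```

>>> send_rows:
  motion:
    - {"dp": [0, -0.0005, 0], "rot": [0, 0, -0.1], "grip": 0.005}
    - {"dp": [0, -0.0005, 0], "rot": [0, 0, -0.1], "grip": 0.005}
    - {"dp": [0, -0.0005, 0], "rot": [0, 0, -0.1], "grip": 0.005}
    - {"dp": [0, -0.0005, 0], "rot": [0, 0, -0.1], "grip": 0.005}
    - {"dp": [0, 0, 0], "rot": [0, 0, 0], "grip": 0.005}

```text
clock: 9.48
tcp_pos: [0.4178, -0.2104, 0.0743]
orientation: [2.59, 1.773, 0.002]
contact_force: [-0.7, -0.3, -2.4]
grip_width: 0.0131
```

```bash
python3 -c "
from h import *
err(2,(.413,-.212,.0735))"
```

```text
dp [-0.0048 -0.0016 -0.0008] rot [ 0.003  0.002 -1.165] yaw 68.8 F [-0.7 -0.3 -2.4] w 0.0131 q [-0.26  0.47  0.75  2.21 -0.54  0.64  2.07] t 9.475
```

>>> send_rows:
  motion:
    - {"dp": [0, -0.0005, 0], "rot": [0, 0, -0.12], "grip": 0.005}
    - {"dp": [-0.0005, -0.0005, 0], "rot": [0, 0, -0.12], "grip": 0.005}
    - {"dp": [-0.0005, -0.0005, 0], "rot": [0, 0, -0.12], "grip": 0.005}
    - {"dp": [-0.0005, 0, 0], "rot": [0, 0, -0.12], "grip": 0.005}
    - {"dp": [-0.0005, 0, 0], "rot": [0, 0, -0.12], "grip": 0.005}
    - {"dp": [0, 0, 0], "rot": [0, 0, 0], "grip": 0.005}

```text
clock: 10.22
tcp_pos: [0.4163, -0.2117, 0.0748]
orientation: [3.0, 0.923, 0.004]
contact_force: [0.6, -0.7, -2.5]
grip_width: 0.0132
```

```bash
python3 -c "
from h import *
err(2,(.413,-.212,.0735))"
```

```text
dp [-0.0033 -0.0003 -0.0013] rot [ 0.003  0.002 -0.562] yaw 34.2 F [ 0.6 -0.7 -2.5] w 0.0132 q [-0.37  0.54  0.91  2.22 -0.69  0.69  1.62] t 10.225
```

>>> send_rows:
  motion:
    - {"dp": [-0.001, 0, -0.0005], "rot": [0, 0, -0.12], "grip": 0.005}
    - {"dp": [-0.001, 0, -0.0005], "rot": [0, 0, -0.12], "grip": 0.005}
    - {"dp": [-0.001, 0, -0.0005], "rot": [0, 0, -0.12], "grip": 0.005}
    - {"dp": [-0.0005, 0, 0], "rot": [0, 0, -0.12], "grip": 0.005}
    - {"dp": [0, 0, 0], "rot": [0, 0, -0.08], "grip": 0.005}
    - {"dp": [0, 0, 0], "rot": [0, 0, 0], "grip": 0.005}

```text
clock: 10.98
tcp_pos: [0.4132, -0.2113, 0.0735]
orientation: [3.138, 0.071, 0.004]
contact_force: [0.0, -0.4, -2.7]
grip_width: 0.0125
```

```bash
python3 -c "
from h import *
err(2,(.413,-.212,.0725))"
```

```text
dp [-0.0002 -0.0007 -0.001 ] rot [ 0.002  0.002 -0.01 ] yaw 2.6 F [ 0.  -0.4 -2.7] w 0.0125 q [-0.46  0.62  1.05  2.23 -0.82  0.76  1.21] t 10.975
```

>>> send_rows:
  motion:
    - {"dp": [0, 0, -0.001], "rot": [0, 0, 0], "grip": 0.005}
    - {"dp": [0, 0, -0.001], "rot": [0, 0, 0], "grip": 0.005}
    - {"dp": [0, 0, 0], "rot": [0, 0, 0], "grip": 0.005}

```text
clock: 11.35
tcp_pos: [0.4134, -0.2113, 0.0722]
orientation: [3.14, 0.081, 0.005]
contact_force: [-0.2, -0.5, -2.3]
grip_width: 0.013
```

>>> send_rows:
  motion:
    - {"dp": [0, 0, -0.001], "rot": [0, 0, 0], "grip": 0.005}
    - {"dp": [0, 0, -0.001], "rot": [0, 0, -0.01], "grip": 0.005}
    - {"dp": [0, 0, 0], "rot": [0, 0, 0], "grip": 0.005}

```text
clock: 11.72
tcp_pos: [0.4138, -0.2116, 0.0723]
orientation: [-3.138, -0.069, -0.009]
contact_force: [-0.7, -0.7, -2.6]
grip_width: 0.0131
```

>>> send_rows:
  motion:
    - {"dp": [0, 0, -0.003], "rot": [0, 0, 0], "grip": 0.005}
    - {"dp": [0, 0, 0], "rot": [0, 0, 0], "grip": 0.005}

```text
clock: 11.98
tcp_pos: [0.4145, -0.2119, 0.0723]
orientation: [-3.133, -0.071, -0.014]
contact_force: [-0.7, 0.5, -2.7]
grip_width: 0.0132
```

```bash
python3 -c "
from h import *
err(2,(.413,-.212,.0725))"
```

```text
dp [-0.0015 -0.0001  0.0002] rot [-0.008  0.009 -0.01 ] yaw 2.6 F [-0.7  0.5 -2.7] w 0.0132 q [-0.44  0.62  1.04  2.22 -0.83  0.76  1.22] t 11.975
```

>>> send_rows:
  motion:
    - {"dp": [0, 0, 0], "rot": [-0.008, 0.009, 0], "grip": 0.013}
    - {"dp": [0, 0, 0], "rot": [0, 0, 0], "grip": 0.02}
    - {"dp": [0, 0, 0], "rot": [0, 0, 0], "grip": 0.035}
    - {"dp": [0, 0, 0], "rot": [0, 0, 0], "grip": 0.045}
    - {"dp": [0, 0, 0], "rot": [0, 0, 0], "grip": 0.045}
    - {"dp": [0, 0, 0], "rot": [0, 0, 0], "grip": 0.045}

```text
clock: 12.72
tcp_pos: [0.4149, -0.2119, 0.0717]
orientation: [3.139, 0.074, -0.001]
contact_force: [0.4, 0.0, -0.0]
grip_width: 0.0449
```

```bash
python3 -c "
from h import *
err(2,(.413,-.212,.0725))"
```

```text
dp [-0.0019 -0.0001  0.0008] rot [ 0.002 -0.001 -0.012] yaw 2.7 F [ 0.4  0.  -0. ] w 0.0449 q [-0.45  0.63  1.04  2.22 -0.83  0.76  1.21] t 12.725
```

Released. Now I'll go straight up, then back off so the cameras can see.

>>> send_rows:
  motion:
    - {"dp": [0, 0, 0.015], "rot": [0, 0, 0], "grip": 0.045}
    - {"dp": [0, 0, 0.03], "rot": [0, 0, 0], "grip": 0.045}
    - {"dp": [0, 0, 0.05], "rot": [0, 0, 0], "grip": 0.045}
    - {"dp": [0, 0, 0.06], "rot": [0, 0, 0], "grip": 0.045}
    - {"dp": [0, 0.05, 0.03], "rot": [0, 0, 0], "grip": 0.045}
    - {"dp": [0, 0.06, 0], "rot": [0, 0, 0], "grip": 0.045}
    - {"dp": [0, 0.06, 0], "rot": [0, 0, 0], "grip": 0.045}
    - {"dp": [0, 0.06, 0], "rot": [0, 0, 0], "grip": 0.045}
    - {"dp": [0, 0, 0], "rot": [0, 0, 0], "grip": 0.045}

```text
clock: 13.85
tcp_pos: [0.4076, -0.0376, 0.2525]
orientation: [-3.129, -0.072, 0.04]
contact_force: [-1.0, -0.7, -0.7]
grip_width: 0.045
```

```bash
python3 -c "
from h import *
err(2,(.413,-.212,.0725))
s=grab('side','s5');t=grab('top','t5')
A=cv2.imread('pics/s5.png')[85:165,200:320];B=cv2.imread('pics/t5.png')[190:270,260:360]
cv2.imwrite('pics/c5.png',np.hstack([cv2.resize(A,(450,300),interpolation=2),cv2.resize(B,(350,300),interpolation=2)]))
for o in(s,t):
  print([np.round(proj(o,(.413+x,-.2075+y,.099)),1) for x,y in((0,0),(0,.03),(0,-.03))])"
```

```text
dp [ 0.0054 -0.1744 -0.18  ] rot [-0.011 -0.026 -0.011] yaw 2.6 F [-1.  -0.7 -0.7] w 0.045 q [-1.28 -0.11  1.2   2.15  0.1   1.05 -0.08] t 13.85
[array([277.9, 107. ]), array([285.2, 117.2]), array([270.7,  97.2])]
[array([312.6, 233.7]), array([298.7, 234. ]), array([326.6, 233.3])]
```

View pics/c5.png

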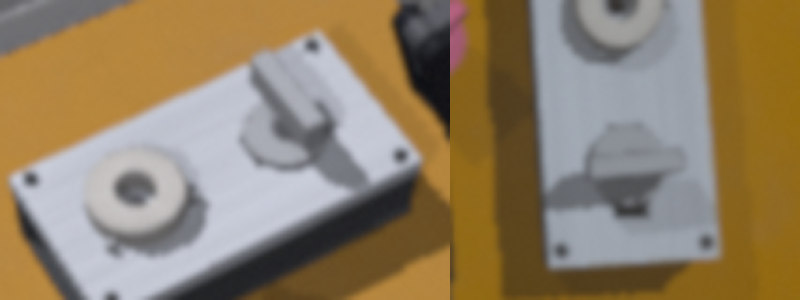

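The key stands seated and square, but in the top view a strip of slot still shows at its near end, about (311,246). I'll check how well it's centred numerically.

```bash
python3 -c "
from h import *
t=load('t5');s=load('s5');t0=load('t0')
g=cv2.cvtColor(t['img'],cv2.COLOR_RGB2GRAY);g0=cv2.cvtColor(t0['img'],cv2.COLOR_RGB2GRAY)
print('rows 215-256'); 
for v in range(216,256,1): print(v,round(onz(t,311,v,.061)[0]*1000,1),g[v,305:319:2],g0[v,305:319:2])
"
```

```text
rows 215-256
216 452.8 [164 163 161 162 163 164 164] [169 167 166 166 168 168 168]
217 450.5 [165 164 162 162 164 164 164] [169 168 167 166 168 168 168]
218 448.3 [165 164 162 163 163 164 165] [168 168 167 167 167 168 168]
219 446.0 [165 164 163 163 164 164 164] [169 168 167 167 168 168 169]
220 443.7 [165 164 163 163 163 163 164] [169 169 167 167 167 168 169]
221 441.5 [164 164 161 161 159 162 164] [167 166 164 163 163 167 168]
222 439.2 [156 155 156 153 149 156 163] [157 151 147 144 144 159 168]
223 437.0 [141 142 145 144 137 148 161] [133 113 106 103 107 146 168]
224 434.7 [138 138 141 141 138 144 155] [115  73  68  65  75 137 168]
225 432.5 [141 142 143 143 142 143 148] [114  58  54  52  66 133 168]
226 430.2 [143 144 143 144 143 143 145] [119  56  52  52  65 133 168]
227 428.0 [144 143 143 143 143 143 144] [122  57  52  52  64 131 167]
228 425.7 [143 144 144 142 142 142 143] [124  57  51  51  62 129 167]
229 423.5 [143 143 140 137 137 138 139] [126  58  53  52  62 126 166]
230 421.2 [139 140 136 130 130 132 135] [129  59  51  52  60 123 165]
231 419.0 [135 138 137 134 134 136 13
[... 991 characters left out ...]

246 385.5 [151  92  59  60  57  76 127] [160  97  61  60  61  88 147]
247 383.3 [157 109  86  86  86  96 130] [162 113  96  98  98 110 149]
248 381.0 [161 136 123 123 122 125 137] [165 144 139 141 139 142 157]
249 378.8 [164 155 144 142 141 141 144] [168 162 161 162 161 162 164]
250 376.6 [164 162 152 147 147 147 147] [169 169 167 166 167 167 167]
251 374.4 [165 164 159 151 150 150 150] [169 169 167 167 168 167 168]
252 372.2 [165 165 162 156 155 156 156] [169 169 167 168 168 168 167]
253 370.0 [164 165 163 160 161 161 161] [169 169 168 167 169 167 167]
254 367.8 [164 164 164 163 163 162 162] [168 170 168 167 169 167 167]
255 365.6 [164 164 163 163 164 163 163] [168 169 167 167 168 167 167]
```

```bash
python3 -c "
from h import *
t=load('t5');s=load('s5')
A=cv2.resize(cv2.imread('pics/t5.png')[212:256,292:336],(396,396),interpolation=cv2.INTER_CUBIC);B=cv2.resize(cv2.imread('pics/s5.png')[92:136,256:300],(396,396),interpolation=cv2.INTER_CUBIC)
cv2.imwrite('pics/c6.png',np.hstack([A,B]))"
```

```text
(no output)
```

View pics/c6.png

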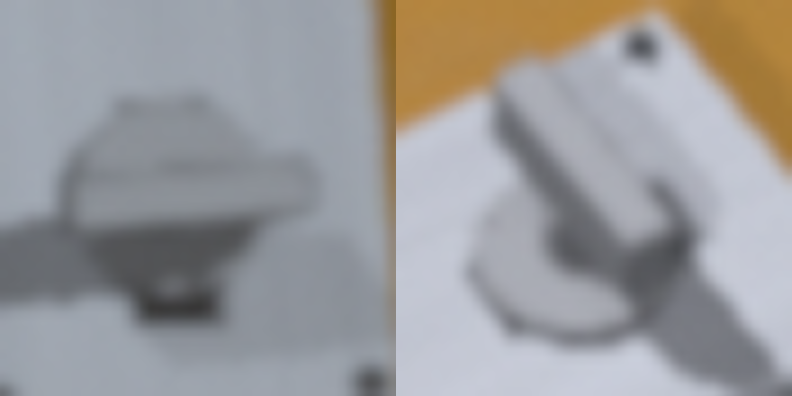

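The collar's centre is about 5 mm along the slot from its centre, inside the 12 mm limit. The handle is square and the collar looks flat, so I'm handing in.

```bash
python3 -c "
from h import *
print(hand_in())"
```

```text
the job is handed in; nothing more can be done
None
```

The clamp key is now locked in the pallet slot, and I handed the job in at about 14 s of the 45 s allowed. I took it from the nearer stand slot, lowered its foot through without contact, gave it about 90° and let go.

**Last checks:**
- **Seating:** the key looks upright with its collar flat on the plate, judged by eye. The release height also matched the expected seat, to within about 1 mm.
- **Angle:** the handle is square across the slot. The gripper was within about 1° of square at release.
- **Centring:** the top view puts the axis about 5 mm from the slot centre, along the slot. The limit is 12 mm. The side view before insertion had shown it within about 1 mm, so the two disagree by a few millimetres.
- **Robot:** the gripper was open and well clear of everything when I handed in.

**What didn't go cleanly:**
- **Seating force:** the force reading never rose when I pressed the key down. The tool simply stopped descending at the expected height, so the force reading does not confirm contact.
- **Locating pin:** I did not measure it again at the end. The gripper stayed clear of it throughout.

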